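# Tick off the parts trays in packing order

## Task

Tick off the parts for a model kit in packing order: with closed fingertips, gently press the red key of the tray of black wheels, then that of the green figures, then that of the white sprue frames, each fully down so that it stays down. Leave the key of the blue drums up, and do not shift, tip or lift the trays, the paint jar, the glue bottle, the mug or the model truck.

Things in the scene. Friction and masses are not known exactly. Their poses are not given: they have to be found in the camera images.
- tray_wheels: loose open cardboard tray holding black toy wheels with steel hubs (flat discs 33 mm across); 160 x 120 mm, 45 mm high, about 0.9 kg with contents. Origin: middle of its underside, on the table. z is up. Joined to its short -x end is a grey block 44 (x) x 50 (y) mm, 45 mm high, centred at x = -102 mm, carrying the red key
- key_wheels_top (a point): centre of the flat top of the round red key cap (32 mm diameter) of the tray with the wheels; moves with it. Key up: 65 mm above the table, 20 mm above the grey block; key latched down and let go: 57 mm above the table. The cap is itself sprung (0.8 N per mm, 10 mm at most): push it 12 to 16 mm from the up height, or till about 5 N, to latch the key
- key_wheels (a joint): how far the latch under that cap (wheels) is down, m: 0 up (every key starts so), 0.008 fully down; the cap's own springing comes on top. It goes straight down against about 2.5 N and stays where it is left
- tray_figures: loose open cardboard tray holding small green standing figures; 160 x 120 mm, 45 mm high, about 0.9 kg with contents. Origin: middle of its underside, on the table. z is up. Joined to its short -x end is a grey block 44 (x) x 50 (y) mm, 45 mm high, centred at x = -102 mm, carrying the red key
- key_figures_top (a point): centre of the flat top of the round red key cap (32 mm diameter) of the tray with the figures; moves with it. Key up: 65 mm above the table, 20 mm above the grey block; key latched down and let go: 57 mm above the table. The cap is itself sprung (0.8 N per mm, 10 mm at most): push it 12 to 16 mm from the up height, or till about 5 N, to latch the key
- key_figures (a joint): how far the latch under that cap (figures) is down, m: 0 up (every key starts so), 0.008 fully down; the cap's own springing comes on top. It goes straight down against about 2.5 N and stays where it is left
- tray_sprues: loose open cardboard tray holding white flat sprue frames (ladder-like plastic grids); 160 x 120 mm, 45 mm high, about 0.9 kg with contents. Origin: middle of its underside, on the table. z is up. Joined to its short -x end is a grey block 44 (x) x 50 (y) mm, 45 mm high, centred at x = -102 mm, carrying the red key
- key_sprues_top (a point): centre of the flat top of the round red key cap (32 mm diameter) of the tray with the sprues; moves with it. Key up: 65 mm above the table, 20 mm above the grey block; key latched down and let go: 57 mm above the table. The cap is itself sprung (0.8 N per mm, 10 mm at most): push it 12 to 16 mm from the up height, or till about 5 N, to latch the key
- key_sprues (a joint): how far the latch under that cap (sprues) is down, m: 0 up (every key starts so), 0.008 fully down; the cap's own springing comes on top. It goes straight down against about 2.5 N and stays where it is left
- tray_drums: loose open cardboard tray holding blue upright drums; 160 x 120 mm, 45 mm high, about 0.9 kg with contents. Origin: middle of its underside, on the table. z is up. Joined to its short -x end is a grey block 44 (x) x 50 (y) mm, 45 mm high, centred at x = -102 mm, carrying the red key
- key_drums_top (a point): centre of the flat top of the round red key cap (32 mm diameter) of the tray with the drums; moves with it. Key up: 65 mm above the table, 20 mm above the grey block; key latched down and let go: 57 mm above the table. The cap is itself sprung (0.8 N per mm, 10 mm at most): push it 12 to 16 mm from the up height, or till about 5 N, to latch the key
- key_drums (a joint): how far the latch under that cap (drums) is down, m: 0 up (every key starts so), 0.008 fully down; the cap's own springing comes on top. It goes straight down against about 2.5 N and stays where it is left
- paint_jar: loose yellow paint jar, 34 mm diameter, 45 mm high, stands between the robot and the trays. Origin: middle of its underside. Leave it alone
- glue_bottle: loose white glue bottle with red cap, 36 mm diameter, 75 mm high, stands between the robot and the trays. Origin: middle of its underside. Leave it alone
- mug: loose blue mug, 80 mm diameter, 90 mm high, left of the trays. Origin: middle of its underside. Leave it alone
- truck: loose green model truck, 140 x 62 mm, 61 mm high, right of the trays; its x axis runs along its length. Origin: middle of its underside. Leave it alone
Mind the look-alikes: they are no part of the job. What is shaped like the tray_figures but orange or pink is not meant.

How it is judged:
By the outcome, as a careful person would: the job done as asked, in the order asked, and still so for the second after the job is handed in, with the robot touching nothing.
It also fails if it takes over 51 s, if anything falls off the work surface, if the arm or the gripper's body presses on something with over 40 N, if the wrist force passes 120 N, or if a joint passes its speed limit or range.

## Robot

A 7-joint arm with a two-finger parallel gripper is mounted at the origin on the work surface. World frame = base frame: x ahead of the robot, y to its left, z up, the work surface at z = 0. Lengths are in m, angles in rad, forces in N, time in s.
With the tool pointing down it reaches from about 0.425 to 0.875 m from the base axis. Payload 4.7 kg.
Tool frame: the origin (TCP) lies midway between the tips of the shut fingers; the grasp point (between the pads) lies 19 mm behind it; z points along the fingers, y is the line along which they close (so a half turn about z gives the same grasp; the last joint's range is limited). The gripper opens to 85 mm and grips with 20 to 120 N. Pads are 22 mm wide; open, the fingers measure 114 mm over their backs; the gripper's body (76 mm by 85 mm) begins 54 mm behind the grasp point. The pads swing forward as they close: fully open they stand 13 mm farther back than shut.
Start: joints at [-1.296, 0.321, -0.07, 1.45, 0.023, 1.371, -0.057], TCP at [0.168, 0.628, 0.231] pointing down, gripper open.
Joint ranges: [-2.86, 2.86], [-0.3, 2.09], [-1.38, 1.24], [0.06, 2.45], [-1.56, 4.7], [0.09, 2.05], [-2.69, 2.69]. Speed limits (rad/s): [2.57, 2.57, 3.14, 3.14, 3.14, 3.14, 3.14].

## Interface

Orientations are given as a unit quaternion [w, x, y, z].
In Python, from rig import * gives the robot as it stands. The module is installed in compiled form; this text tells all that it offers.
- The arm moves only by the tool move_arm, never from a script. Its argument "deltas" is a list of rows, each a list of 5 numbers: the gripper command: -1 is fully open, 1 is shut, values between are in proportion, then the shift along the tool's x, y, z in cm, then the turn about the tool's z in degrees. In form: [[jaw, dx, dy, dz, yaw], ...]. A call has 1 to 12 rows; each row shifts and turns the commanded pose from where the row before left it, along the tool's axes as they then stand; what a row does not reach is not made up. A row lasts 1/8 s, in which the tool goes at most 62.5 mm and 10.7 degrees, less where a joint would pass 70% of its speed; a pose out of reach is approached as far as the arm can. A call with a gripper value outside its range is refused whole. The fingers move at their own pace and stop on an object; "force" is the grip in N (left out, the last holds). Time passes only in rows, so rows that do not move let the fingers close. It gives the time, the measured TCP pose, the force, the opening and the grip force at its end, in the units of the state.
- get_state(): the state, without advancing time (a new reading comes with each control period).
- grab_frame(name): name is "side" or "top"; returns the picture (480x640x3 uint8, red, green, blue); there is no depth.
- camera_model(name): a dict with "fx", "fy", "cx", "cy" (pixels), "extrinsics" (4x4, takes a point from camera to world coordinates). Camera axes: x right, y down, z forward; pixel columns grow to the right and rows downward; lengths in m; the calibration is good to about 2 mm. A picture is of the moment at which its call begins. camera_model takes no time and is no camera call.
- finish_job(): hands the job in; it is judged then, once.
The state is a dict: "t": time; "q": joint angles; "dq": joint speeds; "effort": joint torques, N m; "tcp_pos": TCP position; "eef_rot": TCP orientation; "force": force on the tool from outside, world axes, zero at the start; "wrist_torque": the same for the moment, N m; "grip_width": finger opening in m; "finger_force": force on a finger pad.
Only numpy, scipy, OpenCV 4.12 (cv2) and the standard library are available. Lean on these libraries where they do the work, as an engineer would, in place of code of your own. Each camera call takes 0.05 s, during which the arm holds its last target. There are 200 camera calls.

## Working session

There is one attempt and no reset: what is moved stays moved. The work goes in short steps, Python scripts to look and compute and a tool call to move; the robot and the scene stay as the last step left them, time stands still between calls to the robot, and variables do not carry over. Pictures are saved under pics/ and viewed, at most 10 in all, crops included, and the job is handed in when it is done.

Besides the shell and the picture viewer there is one more tool, called after ">>>" by a JSON object that holds its "fn" and its "kwargs", one argument or row to a line. move_arm: Moves the arm, as the interface text tells. Its arguments: {"type":"object","properties":{"deltas":{"type":"array","items":{"type":"array","items":{"type":"number"}}},"force":{"type":"number"}},"required":["deltas"]}

```bash
mkdir -p pics; python3 - <<'E'
from rig import *
import cv2
for n in("top","side"):
    cv2.imwrite(f"pics/{n}0.png",grab_frame(n)[:,:,::-1])
    m=camera_model(n);print(n,m["fx"],m["cx"],m["cy"],m["extrinsics"])
s=get_state();print(s["t"],s["tcp_pos"],s["eef_rot"],s["force"])
E
```

```text
top 482.2766840982294 317.95240781293376 227.90823233003073 [[ 1.55770586e-03 -9.97649584e-01  6.85046090e-02  4.67449707e-01]
 [-9.99768878e-01 -8.48021680e-05  2.14984512e-02 -1.51938382e-02]
 [-2.14421115e-02 -6.85222644e-02 -9.97419137e-01  1.33263217e+00]
 [ 0.00000000e+00  0.00000000e+00  0.00000000e+00  1.00000000e+00]]
side 468.5524488710242 327.90940594610254 240.68947456116786 [[ 0.78661329 -0.33933603  0.51583969  0.00668982]
 [-0.61714256 -0.45828209  0.6396191  -0.66358885]
 [ 0.01935428 -0.82147951 -0.56990949  0.66916318]
 [ 0.          0.          0.          1.        ]]
0.1 [0.16756276 0.62752772 0.2303125 ] [-5.68847711e-05  1.30042438e-01  9.91508038e-01 -8.78958423e-04] [-0.02484011  0.94959004  1.30476275]
```

View pics/top0.png

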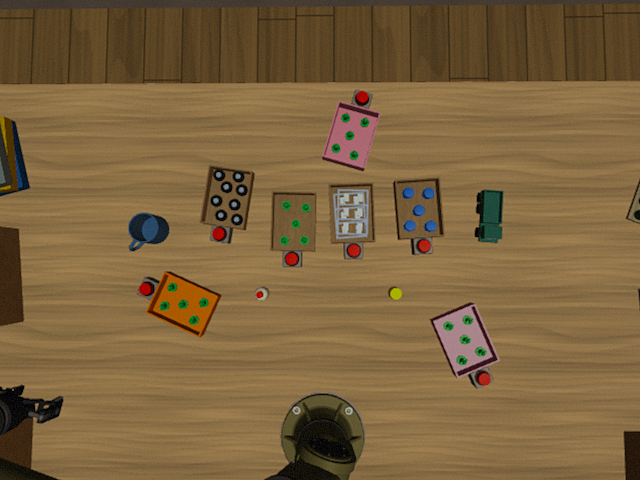

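View pics/side0.png

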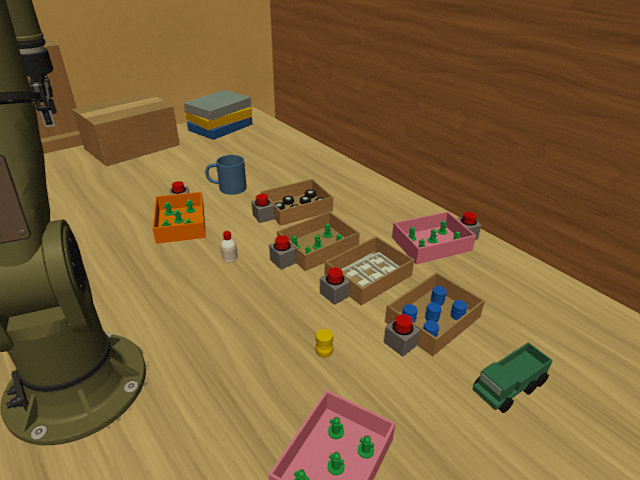

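Top view candidates for the red keys:
- Job keys: wheels (219,234), figures in the brown tray (292,259), sprues (354,251).
- Not meant: drums (424,246), orange tray (147,289), pink trays (362,98) and (484,379), glue cap (262,295).

I'll choose by tray contents and locate the three keys.

```bash
cat > h.py <<'E'
from rig import *
import cv2,numpy as np
def ray(n,u,v,z):
    m=camera_model(n);E=np.array(m["extrinsics"])
    d=E[:3,:3]@[(u-m["cx"])/m["fx"],(v-m["cy"])/m["fy"],1]
    o=E[:3,3];return o+d*(z-o[2])/d[2]
def reds(im):
    h=cv2.cvtColor(im,cv2.COLOR_RGB2HSV)
    k=((h[...,0]<5)|(h[...,0]>175))&(h[...,1]>200)&(h[...,2]>90)
    n,_,st,c=cv2.connectedComponentsWithStats(k.astype(np.uint8))
    return [(c[i],st[i]) for i in range(1,n) if st[i,4]>20]
def topface(im):
    # bright upper face of caps: print brightness split
    pass
E
python3 - <<'E'
from h import *
for n in("top","side"):
    im=cv2.imread(f"pics/{n}0.png")[:,:,::-1].copy()
    for c,s in reds(im): print(n,c.round(1),s,ray(n,*c,.063).round(4))
im=cv2.imread("pics/top0.png");a=cv2.resize(im[150:280,190:450],None,fx=3,fy=3,interpolation=2)
cv2.imwrite("pics/crop.png",a)
E
```

```text
top [362.   96.7] [357  91  12  12 101] [ 0.9077 -0.1054  0.063 ]
top [218.1 233.3] [213 228  12  12 112] [0.5403 0.2767 0.063 ]
top [423.8 245.4] [419 240  11  12 108] [ 0.5088 -0.2654  0.063 ]
top [353.5 250. ] [348 244  12  13 119] [ 0.4966 -0.0814  0.063 ]
top [291.3 258.4] [285 253  13  12 119] [0.4742 0.0822 0.063 ]
top [144.7 288.7] [139 283  12  12 110] [0.394  0.4688 0.063 ]
top [259.3 294.4] [256 292   7   6  31] [0.38   0.1658 0.063 ]
top [483.8 378.7] [478 373  12  12 111] [ 0.1669 -0.414   0.063 ]
side [177.5 186.5] [172 182  12  10  95] [0.3879 0.4584 0.063 ]
side [261.7 199.1] [256 194  12  11 108] [0.5339 0.2672 0.063 ]
side [469.6 217.3] [464 211  12  13 121] [ 0.8998 -0.112   0.063 ]
side [226.7 235.2] [224 231   7   9  51] [0.3826 0.1723 0.063 ]
side [281.5 242.2] [276 236  12  14 148] [0.4677 0.0744 0.063 ]
side [334.8 274.9] [328 268  14  15 186] [ 0.4905 -0.0887  0.063 ]
side [403.3 323.2] [395 314  17  19 254] [ 0.5032 -0.272   0.063 ]
```

View pics/crop.png

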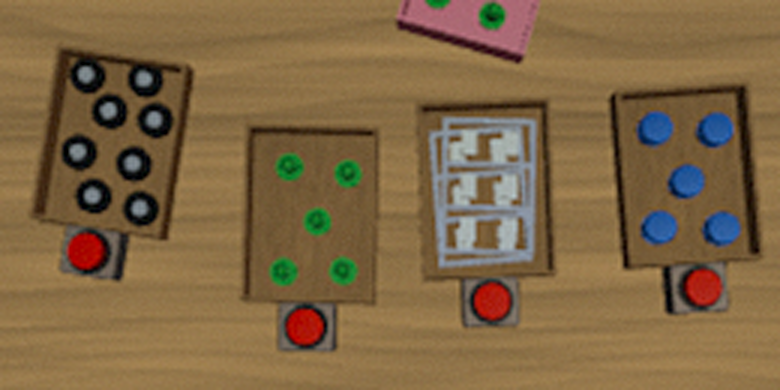

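The close crop confirms wheels, green figures (brown tray), sprues and drums from left to right, with their keys below the trays at crop (88,251), (306,326), (491,301) and (703,287). Next: shut the fingers and move over the wheels key at (0.540, 0.2755).

>>> {"fn": "move_arm", "kwargs": {
  "deltas": [
    [1, -3.75, -2.03, 0, 0],
    [1, -3.75, -2.03, 0, 0],
    [1, -3.75, -2.03, 0, 0],
    [1, -3.75, -2.03, 0, 0],
    [1, -3.75, -2.03, 0, 0],
    [1, -3.75, -2.03, 0, 0],
    [1, -3.75, -2.03, 0, 0],
    [1, -3.75, -2.03, 0, 0],
    [1, -3.75, -2.03, 0, 0],
    [1, -3.75, -2.03, 0, 0],
    [1, -3.75, -2.03, 0, 0],
    [1, -3.75, -2.03, 0, 0]
  ],
  "force": 20
}}

```text
t: 1.6
tcp_pos: [0.5402, 0.2756, 0.2309]
eef_rot: [-0.0, 0.13, 0.992, -0.0]
force: [-0.0, 0.1, 0.3]
grip_width: -0.0001
finger_force: 0.0
```

>>> {"fn": "move_arm", "kwargs": {
  "deltas": [
    [1, 0, 0, 4, 0],
    [1, 0, 0, 4, 0],
    [1, 0, 0, 3, 0],
    [1, 0, 0, 0, 0],
    [1, 0, 0, 0, 0]
  ]
}}

```text
t: 2.22
tcp_pos: [0.5403, 0.277, 0.1225]
eef_rot: [0.001, 0.13, 0.992, 0.0]
force: [0.2, 0.0, 0.7]
grip_width: -0.0001
finger_force: 0.0
```

```bash
python3 - <<'E'
from h import *
im=grab_frame("side");im2=grab_frame("top")
cv2.imwrite("pics/c1.png",np.hstack([cv2.resize(im[110:260,180:380],None,fx=2,fy=2),cv2.resize(im2[160:310,170:370],None,fx=2,fy=2)])[:,:,::-1])
s=get_state();print(s)
E
```

```text
{'t': 2.325, 'q': array([-0.72011206,  0.30441275,  0.24174906,  1.70472485, -0.07933573,
        1.13878549,  0.85407762]), 'dq': array([-0.00121311, -0.00449033,  0.00078876,  0.00040784, -0.00215846,
       -0.00196881, -0.00050355]), 'effort': array([-1.43743501e-02, -4.43357885e+01,  2.53149010e+00, -2.87118047e+01,
        1.09335326e-02,  1.08313729e-02, -6.65340358e-04]), 'tcp_pos': array([0.54070525, 0.27725936, 0.12328194]), 'eef_rot': array([0.00123898, 0.12997405, 0.9915161 , 0.00101593]), 'force': array([-0.732303  ,  0.07517276,  0.2880111 ]), 'wrist_torque': array([-0.02101818, -0.02892232, -0.02035772]), 'finger_force': 0.0, 'grip_width': -3.6238013014048106e-05}
```

View pics/c1.png

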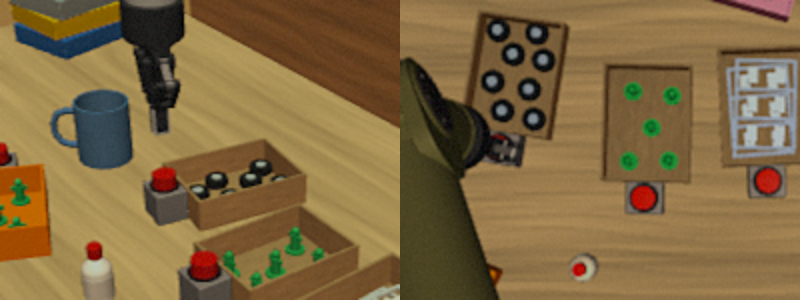

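The crop shows the shut tips directly above the wheels key at (163,180), with the mug clear. I'll descend, then press slowly.

>>> {"fn": "move_arm", "kwargs": {
  "deltas": [
    [1, 0, -0.1, 2.5, 0],
    [1, 0, 0, 2, 0],
    [1, 0, 0, 0.8, 0],
    [1, 0, 0, 0.3, 0],
    [1, 0, 0, 0.3, 0],
    [1, 0, 0, 0.3, 0],
    [1, 0, 0, 0, 0]
  ]
}}

```text
t: 3.2
tcp_pos: [0.5398, 0.2759, 0.0598]
eef_rot: [0.0, 0.13, 0.992, 0.0]
force: [0.0, -1.0, 2.3]
grip_width: -0.0
finger_force: 1.0
```

>>> {"fn": "move_arm", "kwargs": {
  "deltas": [
    [1, 0, 0, 0.2, 0],
    [1, 0, 0, 0.2, 0],
    [1, 0, 0, 0.2, 0],
    [1, 0, 0, 0.2, 0],
    [1, 0, 0, 0, 0],
    [1, 0, 0, 0, 0]
  ]
}}

```text
t: 3.95
tcp_pos: [0.5397, 0.2759, 0.0517]
eef_rot: [0.0, 0.13, 0.992, 0.0]
force: [0.4, -0.5, 5.6]
grip_width: 0.0001
finger_force: 2.1
```

>>> {"fn": "move_arm", "kwargs": {
  "deltas": [
    [1, 0, 0, 0.15, 0],
    [1, 0, 0, 0, 0],
    [1, 0, 0, 0, 0]
  ]
}}

```text
t: 4.32
tcp_pos: [0.5397, 0.2759, 0.0502]
eef_rot: [0.0, 0.13, 0.992, 0.0]
force: [0.9, 0.7, 5.7]
grip_width: -0.0
finger_force: 2.7
```

>>> {"fn": "move_arm", "kwargs": {
  "deltas": [
    [1, 0, 0, -1, 0],
    [1, 0, 0, -2, 0],
    [1, 0, 0, -4, 0],
    [1, 0, 0, -4, 0],
    [1, 0, 0, 0, 0]
  ]
}}

```text
t: 4.95
tcp_pos: [0.5413, 0.2766, 0.1646]
eef_rot: [0.003, 0.13, 0.991, 0.002]
force: [-0.1, 0.8, -0.3]
grip_width: -0.0002
finger_force: 0.0
```

```bash
python3 - <<'E'
from h import *
im0=cv2.imread("pics/side0.png")[:,:,::-1].copy()
im=grab_frame("side")
for c,s in reds(im): print(c.round(1),s)
cv2.imwrite("pics/c2.png",np.hstack([cv2.resize(i[180:280,220:320],None,fx=4,fy=4) for i in(im0,im)])[:,:,::-1])
s=get_state();print(s["tcp_pos"],s["t"])
E
```

```text
[177.7 186.5] [173 182  11  10  96]
[261.7 200.4] [256 196  12   9  82]
[469.7 217.4] [464 212  12  12 119]
[226.6 235.2] [224 231   6   9  50]
[281.5 242.1] [276 236  13  14 150]
[334.7 274.8] [328 267  14  16 188]
[403.3 323. ] [396 314  16  19 250]
[0.54003596 0.27599415 0.1622191 ] 5.0
```

View pics/c2.png

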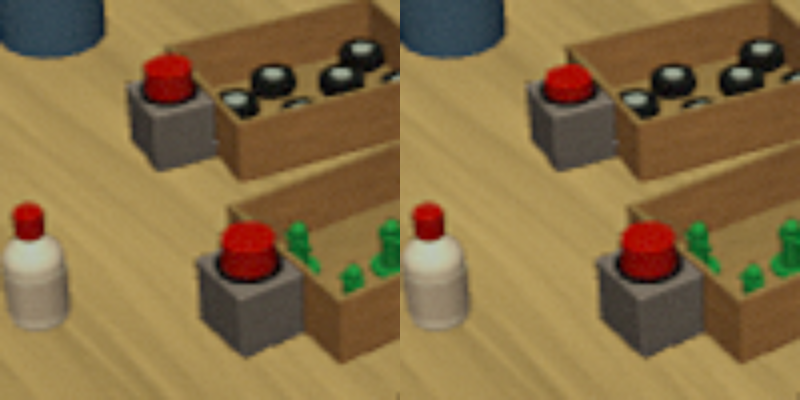

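In the pair of crops the wheels key (right half, 568,85) is now clearly lower and the tray has not moved. Next is the figures key at (0.474, 0.081).

>>> {"fn": "move_arm", "kwargs": {
  "deltas": [
    [1, 0.27, -4.11, 0, 0],
    [1, 0.27, -4.11, 0, 0],
    [1, 0.27, -4.11, 0, 0],
    [1, 0.27, -4.11, 0, 0],
    [1, 0.27, -4.11, 0, 0],
    [1, 0, 0, 2.5, 0],
    [1, 0, 0, 3, 0],
    [1, 0, 0, 2, 0],
    [1, 0, 0, 1, 0],
    [1, 0, 0, 0, 0],
    [1, 0, 0, 0, 0]
  ]
}}

```text
t: 6.38
tcp_pos: [0.4738, 0.0807, 0.0755]
eef_rot: [0.0, 0.13, 0.992, 0.0]
force: [0.1, 0.1, -0.7]
grip_width: -0.0001
finger_force: 0.0
```

>>> {"fn": "move_arm", "kwargs": {
  "deltas": [
    [1, 0, 0, 0.5, 0],
    [1, 0, 0, 0.4, 0],
    [1, 0, 0, 0.3, 0],
    [1, 0, 0, 0.3, 0],
    [1, 0, 0, 0.3, 0],
    [1, 0, 0, 0.2, 0],
    [1, 0, 0, 0.2, 0],
    [1, 0, 0, 0.2, 0],
    [1, 0, 0, 0.1, 0],
    [1, 0, 0, 0, 0],
    [1, 0, 0, 0, 0],
    [1, 0, 0, 0, 0]
  ]
}}

```text
t: 7.88
tcp_pos: [0.4734, 0.0807, 0.0501]
eef_rot: [0.0, 0.13, 0.992, 0.0]
force: [-0.9, -0.9, 5.5]
grip_width: -0.0002
finger_force: 2.7
```

>>> {"fn": "move_arm", "kwargs": {
  "deltas": [
    [1, 0, 0, -1, 0],
    [1, 0, 0, -2, 0],
    [1, 0, 0, -4, 0],
    [1, 0, 0, -3, 0],
    [1, -1.61, -3.79, 0, 0],
    [1, -1.61, -3.79, 0, 0],
    [1, -1.61, -3.79, 0, 0],
    [1, -1.61, -3.79, 0, 0],
    [1, 0, 0, 0, 0],
    [1, 0, 0, 0, 0]
  ]
}}

```text
t: 9.12
tcp_pos: [0.4963, -0.0819, 0.1497]
eef_rot: [-0.0, 0.13, 0.992, 0.0]
force: [0.1, 0.0, 0.6]
grip_width: 0.0001
finger_force: 0.0
```

```bash
python3 - <<'E'
from h import *
im=grab_frame("side")
for c,s in reds(im): print(c.round(1),s)
cv2.imwrite("pics/c3.png",cv2.resize(im[180:310,220:380],None,fx=4,fy=4)[:,:,::-1])
print(get_state()["tcp_pos"])
E
```

```text
[177.7 186.5] [172 182  12  10  98]
[261.7 200.4] [256 196  12   9  82]
[469.6 217.4] [464 212  12  12 123]
[226.6 235.1] [224 231   7   9  49]
[281.7 243.4] [276 238  13  12 117]
[334.7 274.9] [328 267  14  16 185]
[403.4 323.1] [395 314  17  19 252]
[ 0.49631605 -0.08121623  0.14971369]
```

View pics/c3.png

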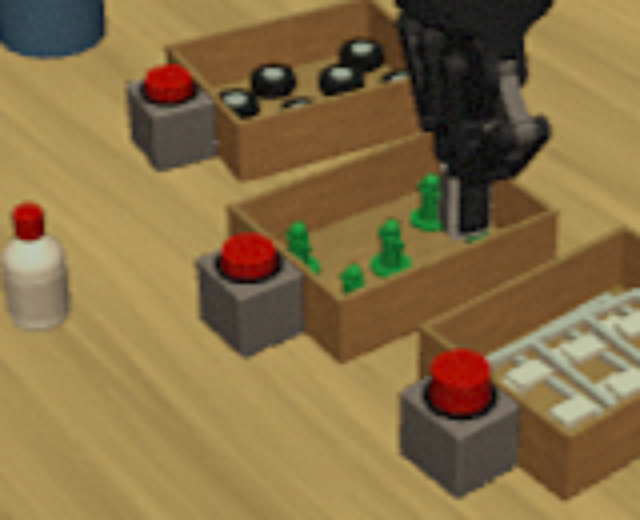

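The figures key (248,257) is down like the wheels key (168,84), and the sprues key (460,380) is still up. Pressing it now.

>>> {"fn": "move_arm", "kwargs": {
  "deltas": [
    [1, 0, -0.1, 3, 0],
    [1, 0, 0, 2.5, 0],
    [1, 0, 0, 1.5, 0],
    [1, 0, 0, 0.5, 0],
    [1, 0, 0, 0.4, 0],
    [1, 0, 0, 0.3, 0],
    [1, 0, 0, 0.3, 0],
    [1, 0, 0, 0, 0]
  ]
}}

```text
t: 10.18
tcp_pos: [0.4962, -0.0835, 0.0649]
eef_rot: [0.0, 0.13, 0.992, 0.0]
force: [-0.1, 0.4, -0.8]
grip_width: -0.0
finger_force: 0.0
```

>>> {"fn": "move_arm", "kwargs": {
  "deltas": [
    [1, 0, 0, 0.3, 0],
    [1, 0, 0, 0.3, 0],
    [1, 0, 0, 0.3, 0],
    [1, 0, 0, 0.3, 0],
    [1, 0, 0, 0.2, 0],
    [1, 0, 0, 0.05, 0],
    [1, 0, 0, 0, 0],
    [1, 0, 0, 0, 0],
    [1, 0, 0, 0, 0]
  ]
}}

```text
t: 11.3
tcp_pos: [0.4966, -0.0834, 0.0506]
eef_rot: [0.0, 0.13, 0.992, 0.0]
force: [-0.9, 0.0, 5.0]
grip_width: -0.0001
finger_force: 2.5
```

>>> {"fn": "move_arm", "kwargs": {
  "deltas": [
    [1, 0, 0, 0.05, 0],
    [1, 0, 0, 0, 0],
    [1, 0, 0, -1, 0],
    [1, 0, 0, -2, 0],
    [1, 0, 0, -4, 0],
    [1, 0, 0, -5, 0],
    [1, 0, 0, -5, 0],
    [1, 0, 0, 0, 0],
    [1, 0, 0, 0, 0]
  ]
}}

```text
t: 12.42
tcp_pos: [0.4953, -0.0832, 0.2191]
eef_rot: [-0.001, 0.13, 0.992, 0.0]
force: [-0.4, 0.5, -1.0]
grip_width: 0.0001
finger_force: 0.0
```

```bash
python3 - <<'E'
from h import *
im=grab_frame("side")
for c,s in reds(im): print(c.round(1),s)
cv2.imwrite("pics/c4.png",cv2.resize(im[150:400,150:480],None,fx=2,fy=2)[:,:,::-1])
E
```

```text
[177.6 186.5] [172 182  12  10  98]
[261.8 200.4] [256 196  12   9  83]
[469.7 217.3] [464 212  12  12 123]
[226.6 235.2] [224 231   7   9  48]
[281.6 243.4] [275 238  14  12 119]
[334.7 276.4] [328 270  15  13 150]
[403.3 323.2] [395 314  17  19 257]
```

View pics/c4.png

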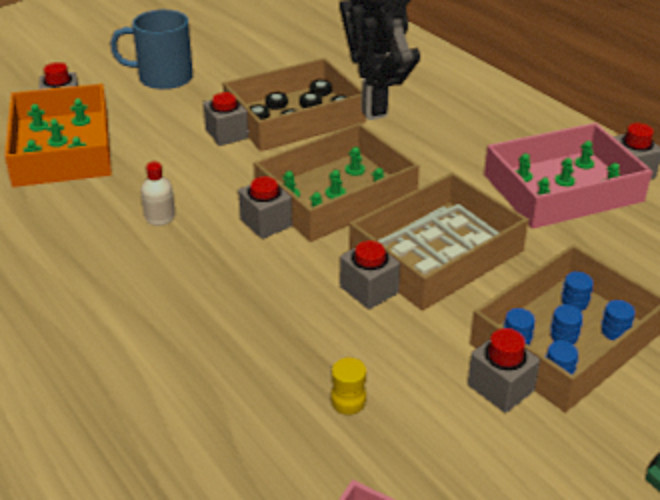

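The three keys at (224,102), (264,188) and (370,254) are down. The drums key (507,348) is up, nothing has been disturbed and the arm is clear.

```bash
python3 -c "
from rig import *
print(finish_job())"
```

```text
the job is handed in; nothing more can be done
None
```

I pressed the wheels, figures and sprues keys fully down in that order. In the last side picture all three stayed down, the drums key was up, and the trays, jar, bottle and mug had not moved (the truck was mostly out of that crop, but the arm never went near it). The job is handed in.

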